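# Tip the marker out of its tube and lay it on the box

## Task

Tip the longer of the two pivoting tubes mouth-down so that the marker inside slides out as far as the stop. Take the marker by its exposed end, draw it out of the tube, and lay it flat on top of the brown cardboard box, ready for labelling. Leave the shorter tube as it is.

Things in the scene. Friction and masses are not known exactly. Their poses are not given: they have to be found in the camera images.
- marker: Black felt marker, 132 mm long, 15 x 15 mm section, about 16 g. Starts hidden in the long tube, its front end 15 to 25 mm inside the mouth. Origin: middle of its underside, 7.5 mm below its centre line; y runs along it, +y toward the mouth; z is up while the tube is level. With the tube fully tipped it slides by itself to the stop, then about 55 mm is exposed.
- long_holder: Fixed light-wood stand of the LONG tube (170 mm). Origin: on the worktop under the pivot pin; +x points level toward the tube's mouth, z up. Base 205 x 64 x 10 mm, x -58 to +148 mm. Two cheeks (34 mm along x, outer faces y = +-25.5 mm, top z = 117 mm) hold the pin, which lies along y at z = 103 mm.
- long_tube (a joint): Tilt of the long tube about its pin: 0 = level (start), grows as the mouth goes down, end stop at 0.45 rad (26 deg). Slight pin friction (0.06 N m, about 1 N at the pad): it stays where it is left and swings easily. Below about 0.3 rad the marker may not slide.
- long_mouth (a point): Centre of the long tube's open mouth, on its axis 85 mm from the pin; moves with the tube. Square aluminium tube, 30 x 30 mm outside, 24 x 24 mm inside, straight and centred on the pin, closed by a black cap at the other end (90 mm from the pin). Frame x: out of the mouth along the tube.
- long_pad (a point): Centre of the top of the black ribbed rubber press pad (30 x 22 mm) on top of the long tube, 62 mm from the pin along the tube toward the mouth and 18 mm above its axis; moves with the tube. Pressing it down by about 26 mm tips the tube fully.
- long_stop (a point): Point where the axis of the fully tipped tube meets the wooden stop plate, 140 mm from the pin. The plate is 26 mm wide, square to that axis, its top 8 mm above this point. The marker comes out past it by lifting its exposed end (the tube swings up with it) until about level, then drawing it out along the tube by at least 140 mm.
- short_holder: The other fixed stand, the same in every way (stop and pad too) but with a SHORT tube, 110 mm long (mouth and closed end 55 mm from the pin), empty. It may stand nearer or farther than the long one. Origin and axes as for the long holder.
- short_tube (a joint): Tilt of the short tube, 0 = level (start). It is to be left as it is.
- kraft_box: Plain brown closed cardboard box, 107 x 340 x 99 mm (x, y, z of its frame), fixed. Origin: centre of its underside; its flat top is 99 mm up; y runs along its length.
Things that resemble listed ones, but are neither listed nor needed, are in the scene too. Leave any yellow look-alike of the long_holder alone.

How it is judged:
By the outcome, as a careful person would: the job done as asked, in the order asked, and still so for the second after the job is handed in, with the robot touching nothing.
It also fails if it takes over 51 s, if anything falls off the work surface, if the arm or the gripper's body presses on something with over 40 N, if the wrist force passes 120 N, or if a joint passes its speed limit or range.

## Robot

A 6-joint arm with a two-finger parallel gripper is mounted at the origin on a cart in front of the work surface, level with it; the furniture and walls round the work are solid. World frame = base frame: x ahead of the robot, y to its left, z up, the work surface at z = 0. Lengths are in m, angles in rad, forces in N, time in s.
With the tool pointing down it reaches from about 0.375 to 0.975 m from the base axis. Payload 3.8 kg.
Tool frame: the origin (TCP) lies midway between the tips of the shut fingers; the grasp point (between the pads) lies 19 mm behind it; z points along the fingers, y is the line along which they close (so a half turn about z gives the same grasp; the last joint's range is limited). The gripper opens to 85 mm and grips with 20 to 120 N. Pads are 22 mm wide; open, the fingers measure 114 mm over their backs; the gripper's body (76 mm by 85 mm) begins 54 mm behind the grasp point. The pads swing forward as they close: fully open they stand 13 mm farther back than shut.
Start: joints at [1.135, 0.264, 1.604, -0, 1.274, -0.037], TCP at [0.262, 0.622, 0.231] pointing down, gripper open.
Joint ranges: [-2.63, 2.63], [-0.94, 2.18], [0.31, 2.57], [-1.31, 4.45], [0, 2.66], [-2.55, 2.55]. Speed limits (rad/s): [2.57, 2.57, 3.14, 3.14, 3.14, 3.14].

## Interface

Orientations are given as a rotation vector (axis times angle).
In Python, from workcell import bot gives the robot as it stands.
- The arm moves only by the tool jog_arm, never from a script. Its argument "motion" is a list of rows, each a list of 5 numbers: the opening, from -1 (shut) to 1 (fully open), then the shift along the tool's x, y, z in mm, then the turn about the tool's z in degrees. In form: [[claw, x, y, z, twist], ...]. A call has 1 to 10 rows; each row shifts and turns the commanded pose from where the row before left it, along the tool's axes as they then stand; what a row does not reach is not made up. A row lasts 1/12 s, in which the tool goes at most 41.7 mm and 7.16 degrees, less where a joint would pass 70% of its speed; a pose out of reach is approached as far as the arm can. A call with a gripper value outside its range is refused whole. The fingers move at their own pace and stop on an object; "force" is the grip in N (left out, the last holds). Time passes only in rows, so rows that do not move let the fingers close. It gives the time, the measured TCP pose, the force, the opening and the grip force at its end, in the units of the state.
- bot.read_state(): the state, without advancing time (a new reading comes with each control period).
- bot.read_camera(name): name is "scene" or "top" or "wrist"; returns (picture, depth): 420x560x3 uint8, red, green, blue; 420x560 float32, m along the optical axis (not along the pixel's ray), 0 where there is no reading.
- bot.get_calibration(name): a dict with "vfov" (degrees; the focal length in pixels is half the picture's height over the tangent of half this angle, whatever the lens; pixels are square), "cx", "cy" (the principal point, pixels), "rvec" (rotation vector, rad) and "tvec" (3), from world to camera coordinates, as OpenCV has them; the wrist camera has in their place "tool_from_camera" (4x4, takes a point from camera to tool coordinates, whose origin is the TCP and whose axes are the flange's). Camera axes: x right, y down, z forward; pixel columns grow to the right and rows downward; lengths in m; the calibration is good to about 2 mm. A picture is of the moment at which its call begins: read the wrist's pose just before it. get_calibration takes no time and is no camera call.
- bot.finish_job(): hands the job in; it is judged then, once.
The state is a dict: "time": time; "q": joint angles; "joint_vel": joint speeds; "joint_torque": joint torques, N m; "tool_pos": TCP position; "tcp_rot": TCP orientation; "wrist_force": force on the tool from outside, world axes, zero at the start; "torque": the same for the moment, N m; "width": opening from 0.0 (shut) to 1.0 (fully open); "grip_force": force on a finger pad.
Only numpy, scipy, OpenCV 4.12 (cv2) and the standard library are available. Lean on these libraries where they do the work, as an engineer would, in place of code of your own. Each camera call takes 0.05 s, during which the arm holds its last target. There are 200 camera calls.

## Working session

There is one attempt and no reset: what is moved stays moved. The work goes in short steps, Python scripts to look and compute and a tool call to move; the robot and the scene stay as the last step left them, time stands still between calls to the robot, and variables do not carry over. Pictures are saved under pics/ and viewed, at most 10 in all, crops included, and the job is handed in when it is done.

Besides the shell and the picture viewer there is one more tool, called after "Emit:" by a JSON object that holds its "name" and its "arguments", one argument or row to a line. jog_arm: Moves the arm, as the interface text tells. Its arguments: {"type":"object","properties":{"motion":{"type":"array"},"force":{"type":"number"}},"required":["motion"]}

```bash
mkdir -p pics
cat > h.py <<'E'
import numpy as np,cv2
from workcell import bot
from scipy.spatial.transform import Rotation as R
def cap(n,f):
    s=bot.read_state(); im,d=bot.read_camera(n); c=bot.get_calibration(n)
    cv2.imwrite(f'pics/{f}.png',im[:,:,::-1]); 
    fl=im.shape[0]/2/np.tan(np.radians(c['vfov'])/2)
    v,u=np.mgrid[:im.shape[0],:im.shape[1]]
    P=np.stack([(u-c['cx'])/fl*d,(v-c['cy'])/fl*d,d],-1)
    if 'rvec' in c:
        Rm=R.from_rotvec(np.ravel(c['rvec'])).as_matrix(); W=(P-np.ravel(c['tvec']))@Rm
    else:
        T=np.array(c['tool_from_camera']); W=P@T[:3,:3].T+T[:3,3]
        W=W@R.from_rotvec(s['tcp_rot']).as_matrix().T+s['tool_pos']
    W[d==0]=np.nan
    np.savez(f'pics/{f}.npz',im=im,W=W); return im,W
E
python3 - <<'E'
from h import *
for n in('scene','top'):
    im,W=cap(n,n+'0')
s=bot.read_state();print(s)
for n in('scene','top'):print(bot.get_calibration(n))
a=cv2.imread('pics/scene0.png');b=cv2.imread('pics/top0.png')
E
```

```text
{'time': 0.1, 'q': array([ 1.13507762e+00,  2.64707153e-01,  1.60524149e+00, -9.63621032e-06,
        1.27372606e+00, -3.68550171e-02]), 'joint_vel': array([ 0.000699  , -0.00076921, -0.00483914,  0.00196651,  0.00128361,
       -0.00035572]), 'joint_torque': array([ 9.47500484e-05, -5.16708148e+01, -3.68587911e+01, -1.92689627e-04,
        6.46429180e-03,  1.77270158e-05]), 'tool_pos': array([0.26184413, 0.62141578, 0.23006459]), 'tcp_rot': array([-0.62228922, -3.07885441,  0.0031825 ]), 'wrist_force': array([-0.47678543, -0.04470765, -0.52093963]), 'torque': array([-0.0066142 ,  0.02774044,  0.00487414]), 'grip_force': 0.0, 'width': 1.0014691458611653}
{'vfov': 50.98675358115355, 'cx': 283.24800775822143, 'cy': 204.50942400166875, 'rvec': array([ 0.93842204, -2.17446741,  1.32566045]), 'tvec': array([0.54492498, 0.2019567 , 1.34438739])}
{'vfov': 55.36404464267102, 'cx': 279.03322278458154, 'cy': 211.13367546762632, 'rvec': array([ 2.13685756, -2.17609278,  0.11329018]), 'tvec': array([0.23892549, 0.52768134, 1.63083174])}
```

View pics/scene0.png

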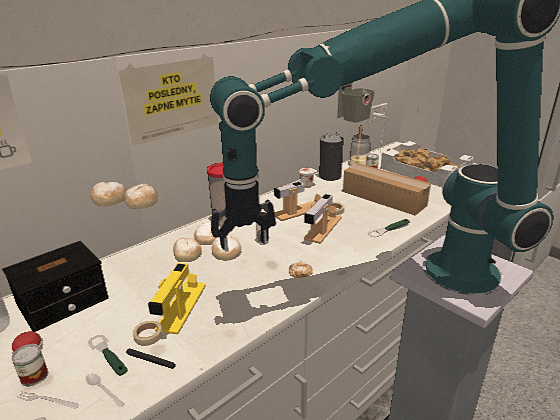

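View pics/top0.png

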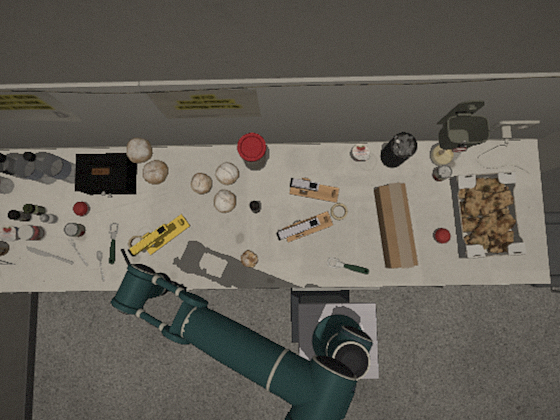

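The scene shows three candidates in the top view: holder A at (314,188), holder B at (305,228) and a yellow one at (160,235), which is to be left alone. B's tube looks longer. The brown box is at (397,225). A crop and tube lengths will confirm this.

Run:
```python
from h import *
z=np.load('pics/top0.npz');im,W=z['im'],z['W']
zs=np.load('pics/scene0.npz')
c=cv2.resize(im[165:255,265:355],(540,540),interpolation=cv2.INTER_CUBIC)
d=cv2.resize(zs['im'][165:255,265:355],(540,540),interpolation=cv2.INTER_CUBIC)
o=cv2.resize(np.hstack([c,d]),(800,400));cv2.imwrite('pics/crop1.png',o[:,:,::-1])
def rect(n,W,m):
    p=W[m]; r=cv2.minAreaRect(p[:,:2].astype(np.float32)*1000); print(n,m.sum(),np.round(r[0]),np.round(r[1]),round(r[2],1),'z',np.round(np.percentile(p[:,2],[5,50,95])*1000)); print(np.round(cv2.boxPoints(r)).tolist())
v,u=np.mgrid[:420,:560]
for nm,(u0,u1,v0,v1) in dict(A=(280,345,172,206),B=(270,338,207,250),box=(370,425,178,275)).items():
    roi=(u>=u0)&(u<u1)&(v>=v0)&(v<v1)
    for lo,hi in ((.004,.02),(.08,.14),(.108,.14)):
        m=roi&(W[...,2]>lo)&(W[...,2]<hi)
        if m.sum()>5: rect(f'{nm} {lo}',W,m)
```

```text
A 0.004 582 [630.  88.] [272. 144.] 88.4 z [ 4.  8. 15.]
[[554.0, -46.0], [698.0, -50.0], [705.0, 222.0], [562.0, 226.0]]
A 0.08 303 [626. 126.] [ 57. 115.] 0.7 z [ 96. 117. 124.]
[[597.0, 183.0], [599.0, 68.0], [655.0, 68.0], [654.0, 183.0]]
A 0.108 264 [628. 126.] [115.  51.] 76.3 z [111. 118. 124.]
[[590.0, 76.0], [639.0, 64.0], [667.0, 175.0], [617.0, 187.0]]
B 0.004 626 [462. 128.] [282. 177.] 88.5 z [ 4.  8. 16.]
[[370.0, -11.0], [547.0, -15.0], [554.0, 267.0], [377.0, 271.0]]
B 0.08 398 [451. 155.] [ 56. 174.] 29.5 z [108. 118. 123.]
[[383.0, 216.0], [469.0, 65.0], [518.0, 93.0], [432.0, 244.0]]
B 0.108 377 [451. 155.] [ 56. 174.] 29.6 z [112. 118. 123.]
[[383.0, 216.0], [469.0, 65.0], [518.0, 93.0], [432.0, 244.0]]
box 0.004 425 [ 465. -264.] [229. 408.] 87.3 z [ 4.  6. 17.]
[[255.0, -368.0], [664.0, -388.0], [674.0, -159.0], [266.0, -140.0]]
box 0.08 2362 [ 460. -242.] [340. 111.] 6.0 z [ 92.  98. 105.]
[[285.0, -205.0], [297.0, -315.0], [635.0, -279.0], [623.0, -169.0]]
box 0.108 9 [ 451. -245.] [305.  92.] 6.5 z [108. 109. 110.]
[[294.0, -217.0], [304.0, -308.0], [607.0, -274.0], [597.0, -182.0]]
```

View pics/crop1.png

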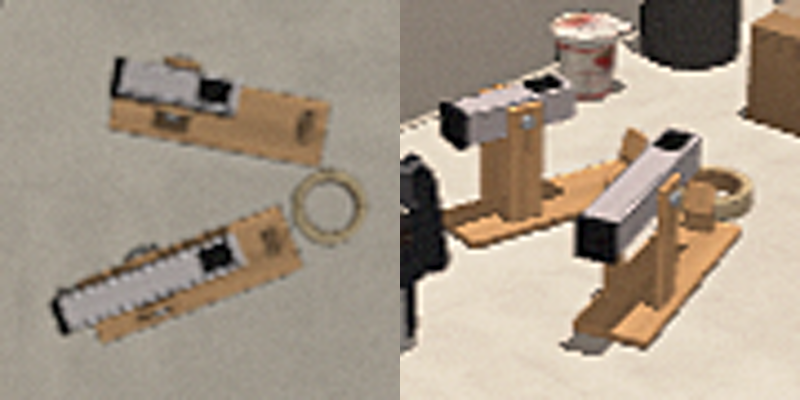

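The crop shows B, the lower holder, with the clearly longer tube (174 mm measured, against about 115 mm for A). Its black pad is at top-view pixel (313,222) and its mouth points right, toward -y. B is therefore the long holder. I'll work out its rough frame and the approach.

```bash
cat >> h.py <<'E'
def pad(im,W,c,rad=.05,lo=.08,hi=.14):
    m=(im.max(2)<60)&(W[...,2]>lo)&(W[...,2]<hi)&(np.hypot(W[...,0]-c[0],W[...,1]-c[1])<rad)
    return W[m].mean(0),m
def toolgo(t):
    s=bot.read_state();Rm=R.from_rotvec(s['tcp_rot']).as_matrix();print('tool',s['tool_pos'],'yaw',np.degrees(np.arctan2(Rm[1,0],Rm[0,0])),'z',Rm[:,2]);print('shift mm',1000*Rm.T@(np.array(t)-s['tool_pos']))
E
python3 - <<'E'
from h import *
z=np.load('pics/top0.npz');im,W=z['im'],z['W']
print(W[222,313])
p,m=pad(im,W,W[222,313][:2],.03);print('pad',p,m.sum())
mt=(W[...,2]>.111)&(W[...,2]<.128)&(im.min(2)>110)&(np.hypot(W[...,0]-.451,W[...,1]-.155)<.11)
q=W[mt][:,:2];r=cv2.minAreaRect((q*1000).astype(np.float32));print(mt.sum(),r)
u,s,v=np.linalg.svd(q-q.mean(0));print('axis',v[0],np.degrees(np.arctan2(v[0,1],v[0,0])),q.mean(0))
toolgo([p[0],p[1],.33])
E
```

```text
[0.47616984 0.09629602 0.12195009]
pad [0.47541011 0.09598576 0.120813  ] 32
253 ((453.2121276855469, 150.99533081054688), (29.370845794677734, 166.1333770751953), 19.817838668823242)
axis [ 0.33541429 -0.94207073] -70.40226720649008 [0.44984692 0.160706  ]
tool [0.26184413 0.62141578 0.23006459] yaw 157.14695184777986 z [-8.70399471e-04 -1.89140310e-03 -9.99997832e-01]
shift mm [-400.85584891 -401.45061142  -99.1272856 ]
```

Emit:
{"name": "jog_arm", "arguments": {
  "motion": [
    [1,-15,-15,-15,0],
    [1,-20,-20,-15,0],
    [1,-20,-20,-15,0],
    [1,-20,-20,-15,0],
    [1,-20,-20,-10,0],
    [1,-20,-20,-10,0],
    [1,-20,-20,-10,0],
    [1,-20,-20,-5,0],
    [1,-20,-20,-5,0],
    [1,-20,-20,0,0]
  ]
}}

```text
time: 0.93
tool_pos: [0.3666, 0.3655, 0.3323]
tcp_rot: [0.622, 3.078, 0.002]
wrist_force: [0.9, -0.1, -0.2]
width: 0.998
grip_force: 0.0
```

Emit:
{"name": "jog_arm", "arguments": {
  "motion": [
    [1,-20,-20,0,0],
    [1,-20,-20,0,0],
    [1,-20,-20,0,0],
    [1,-20,-20,0,0],
    [1,-20,-20,0,0],
    [1,-20,-20,0,0],
    [1,-20,-20,0,0],
    [1,-20,-20,0,0],
    [1,-15,-15,0,0],
    [-1,-10,-10,0,0]
  ]
}}

```text
time: 1.77
tool_pos: [0.465, 0.1222, 0.3308]
tcp_rot: [-0.625, -3.078, 0.001]
wrist_force: [0.3, -0.2, -0.1]
width: 0.882
grip_force: 0.0
```

Emit:
{"name": "jog_arm", "arguments": {
  "motion": [
    [-1,0,0,0,6],
    [-1,0,0,0,6],
    [-1,0,0,0,6],
    [-1,0,0,0,6],
    [-1,0,0,0,6],
    [-1,0,0,0,6],
    [-1,0,0,0,6],
    [-1,0,0,0,5.4],
    [-1,0,0,0,0],
    [-1,0,0,0,0]
  ]
}}

```text
time: 2.6
tool_pos: [0.4645, 0.1242, 0.3309]
tcp_rot: [-1.804, -2.571, 0.001]
wrist_force: [0.4, 0.6, 0.5]
width: -0.0
grip_force: 0.0
```

Run:
```python
from h import *
toolgo([.4754,.096,.33]);print(bot.read_state()['q'])
im,W=cap('wrist','w1')
p,m=pad(im,W,[.4754,.096],.04,.1,.14);print('pad',p,m.sum())
print(np.array(bot.get_calibration('wrist')['tool_from_camera']).round(3))
```

```text
tool [0.46445729 0.12424178 0.33085546] yaw 109.90203392625735 z [-7.95010769e-04 -1.46243787e-04 -9.99999673e-01]
shift mm [-30.28021969   0.67598302   0.85089358]
[ 2.09549749e-01 -1.57391944e-01  1.86554887e+00  2.25429493e-05
  1.43424377e+00 -1.37809402e-01]
pad [0.4749558  0.09759743 0.1202197 ] 399
[[-0.001 -0.947 -0.322  0.083]
 [ 1.    -0.001  0.001  0.001]
 [-0.001 -0.322  0.947 -0.142]
 [ 0.     0.     0.     1.   ]]
```

View pics/w1.png

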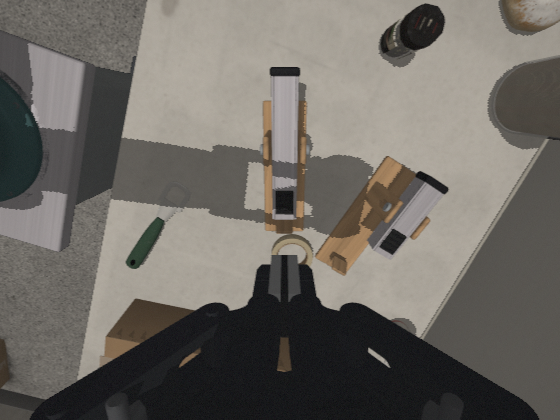

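The wrist view shows the tube vertical in the picture, with its black cap at (284,72) and its pad at (285,203). The tool is well aligned with it. I'll refine the axis from this cloud.

Run:
```python
from h import *
z=np.load('pics/w1.npz');im,W=z['im'],z['W']
v,u=np.mgrid[:420,:560]
m=(W[...,2]>.112)&(W[...,2]<.126)&(u>255)&(u<312)&(v>60)&(v<225)
t=m&(im.min(2)>100)
r=cv2.minAreaRect((W[m][:,:2]*1000).astype(np.float32));print(m.sum(),r)
r=cv2.minAreaRect((W[t][:,:2]*1000).astype(np.float32));print(t.sum(),r,np.median(W[t][:,2]))
p,_=pad(im,W,[.4754,.096],.04,.1,.14)
# row-wise midline
rows=[];
for k in range(80,185,3):
    q=W[k][t[k]]; 
    if len(q)>10: rows.append((q[0,:2]+q[-1,:2])/2)
rows=np.array(rows);l=cv2.fitLine(rows.astype(np.float32),cv2.DIST_HUBER,0,.01,.01).ravel();print(l,np.degrees(np.arctan2(l[1],l[0])))
d=l[:2]*np.sign(l[0]);c=l[2:]; print('pad offset from line',np.cross(d,p[:2]-c)); pin=c+d*(d@(p[:2]-c)-.062);print('pin',pin,'d',d)
for x,zz in((66,.14),(115,.1)): print(x);toolgo([*(pin+d*x/1000),zz])
```

```text
4291 ((452.9231872558594, 157.04217529296875), (50.26616668701172, 174.53443908691406), 21.325939178466797)
2661 ((448.62030029296875, 154.23745727539062), (40.5287971496582, 172.15248107910156), 19.530994415283203) 0.11710813380511087
[ 0.33928475 -0.9406837   0.44439197  0.18205622] -70.166695
pad offset from line 9.532021605541605e-05
pin [0.45383048 0.15588748] d [ 0.33928475 -0.9406837 ]
66
tool [0.46451233 0.12424873 0.33095653] yaw 109.90251076054156 z [-6.06787878e-04 -1.42349578e-04 -9.99999806e-01]
shift mm [-32.62844169   0.76510532 190.95371694]
115
tool [0.46451233 0.12424873 0.33095653] yaw 109.90251076054156 z [-6.06787878e-04 -1.42349578e-04 -9.99999806e-01]
shift mm [-81.63131597   0.73067262 230.95018275]<stdin>:15: DeprecationWarning: Arrays of 2-dimensional vectors are deprecated. Use arrays of 3-dimensional vectors instead. (deprecated in NumPy 2.0)
```

Emit:
{"name": "jog_arm", "arguments": {
  "motion": [
    [-1,-11,0.7,10,0],
    [-1,-11,0,30,0],
    [-1,-11,0,40,0],
    [-1,0,0,40,0],
    [-1,0,0,35,0],
    [-1,0,0,20,0],
    [-1,0,0,15,0],
    [-1,0,0,0,0],
    [-1,0,0,5,0],
    [-1,0,0,5,0]
  ]
}}

```text
time: 3.48
tool_pos: [0.4777, 0.0933, 0.1321]
tcp_rot: [1.806, 2.568, 0.002]
wrist_force: [1.0, 1.0, 0.0]
width: 0.0
grip_force: 0.0
```

Emit:
{"name": "jog_arm", "arguments": {
  "motion": [
    [-1,0,0,5,0],
    [-1,0,0,5,0],
    [-1,0,0,4,0],
    [-1,0,0,4,0],
    [-1,0,0,4,0],
    [-1,0,0,0,0]
  ]
}}

```text
time: 3.98
tool_pos: [0.4763, 0.0934, 0.1087]
tcp_rot: [-1.807, -2.569, 0.001]
wrist_force: [0.3, 0.8, 1.1]
width: -0.002
grip_force: 0.2
```

Emit:
{"name": "jog_arm", "arguments": {
  "motion": [
    [-1,0,0,3,0],
    [-1,0,0,3,0],
    [-1,0,0,3,0],
    [-1,0,0,0,0]
  ]
}}

```text
time: 4.32
tool_pos: [0.4762, 0.0935, 0.0996]
tcp_rot: [-1.807, -2.569, 0.001]
wrist_force: [-0.2, -0.6, -0.2]
width: 0.001
grip_force: 0.2
```

Emit:
{"name": "jog_arm", "arguments": {
  "motion": [
    [-1,0,0,2,0],
    [-1,0,0,1,0],
    [-1,0,0,0,0],
    [-1,0,0,0,0]
  ]
}}

```text
time: 4.65
tool_pos: [0.4764, 0.0935, 0.0971]
tcp_rot: [-1.807, -2.569, 0.0]
wrist_force: [-1.0, -0.5, 0.7]
width: -0.003
grip_force: 0.0
```

Emit:
{"name": "jog_arm", "arguments": {
  "motion": [
    [-1,0,0,1.5,0],
    [-1,0,0,1.5,0],
    [-1,0,0,0,0],
    [-1,0,0,0,0]
  ]
}}

```text
time: 4.98
tool_pos: [0.477, 0.0933, 0.0947]
tcp_rot: [1.807, 2.569, 0.0]
wrist_force: [-0.6, -1.5, 2.7]
width: 0.004
grip_force: 2.0
```

Run:
```python
from h import *
im,W=cap('scene','s1');print(bot.read_state()['wrist_force'])
cv2.imwrite('pics/s1c.png',cv2.resize(im[160:260,250:370],(720,600),interpolation=cv2.INTER_CUBIC)[:,:,::-1])
```

```text
[-0.46563892 -1.91149135  4.70389333]
```

View pics/s1c.png

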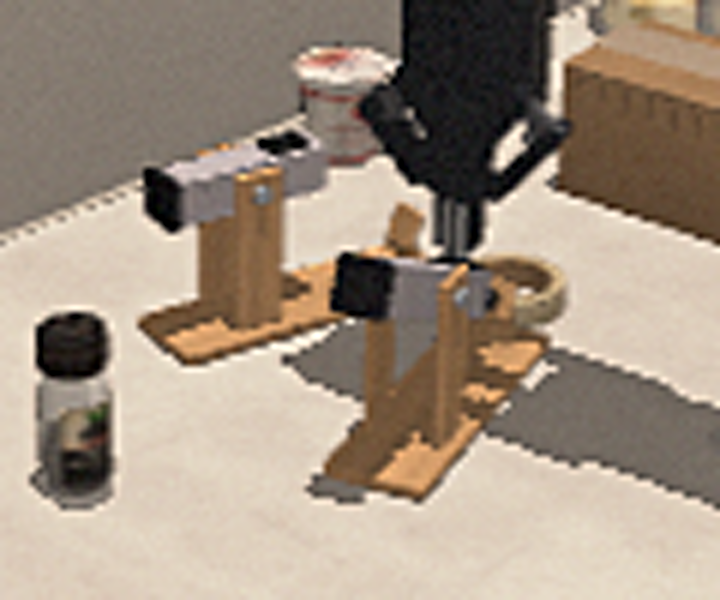

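The tube is tipped and the black marker is visible at the mouth, around (490,295). I'll press a little further to reach the end stop.

Emit:
{"name": "jog_arm", "arguments": {
  "motion": [
    [-1,0,0,1,0],
    [-1,0,0,0,0],
    [-1,0,0,1,0],
    [-1,0,0,0,0],
    [-1,0,0,0,0]
  ]
}}

```text
time: 5.45
tool_pos: [0.4779, 0.093, 0.0941]
tcp_rot: [1.806, 2.568, 0.001]
wrist_force: [-1.8, -2.9, 10.2]
width: -0.001
grip_force: 5.8
```

Emit:
{"name": "jog_arm", "arguments": {
  "motion": [
    [-1,0,0,-5,0],
    [-1,0,0,-20,0],
    [0.2,0,0,-35,0],
    [0.2,0,0,-35,0],
    [0.2,15,0,-30,0],
    [0.2,15,0,-15,0],
    [0.2,0,0,0,0],
    [0.2,0,0,0,0]
  ]
}}

```text
time: 6.12
tool_pos: [0.4667, 0.1223, 0.2329]
tcp_rot: [1.805, 2.57, 0.002]
wrist_force: [0.3, 0.4, -1.5]
width: 0.597
grip_force: 0.0
```

Run:
```python
from h import *
im,W=cap('wrist','w2')
pin=np.array([.45383,.15589]);d=np.array([.33928,-.94068]);n=np.array([-d[1],d[0]])
X=(W[...,:2]-pin)@d;Y=(W[...,:2]-pin)@n
m=(im.max(2)<70)&(X>.07)&(X<.15)&(abs(Y)<.03)&(W[...,2]>.03)&(W[...,2]<.09)
print(m.sum())
for a in range(74,140,6):
    k=m&(abs(X*1000-a)<3)
    if k.sum()>5:print(a,k.sum(),'y',np.percentile(Y[k],[5,50,95]).round(4),'z',np.percentile(W[k][:,2],[10,50,90]).round(4))
toolgo([*(pin+d*.105),.12])
```

```text
336
74 87 y [-0.0095  0.0007  0.0108] z [0.0859 0.0873 0.0884]
92 16 y [-0.0041  0.0001  0.0055] z [0.058  0.06   0.0605]
98 45 y [-0.006   0.0007  0.0074] z [0.0538 0.0572 0.0589]
104 43 y [-0.0064 -0.0005  0.0065] z [0.05   0.0539 0.0559]
110 38 y [-0.0065  0.0001  0.0066] z [0.0478 0.0509 0.0524]
116 40 y [-0.0054  0.0006  0.0066] z [0.0457 0.0482 0.05  ]
122 37 y [-0.0054  0.0006  0.0081] z [0.0338 0.0442 0.0465]
tool [0.46583798 0.12164616 0.23139314] yaw 109.80084095851598 z [-9.72899029e-04 -3.88872070e-04 -9.99999451e-01]
shift mm [-68.70847891   0.47793997 111.39519673]
```

View pics/w2.png

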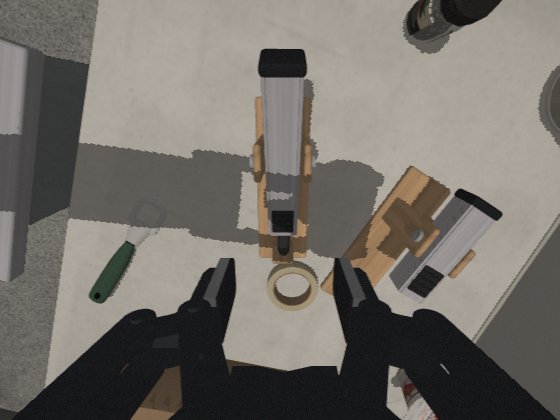

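The marker is exposed at (284,245), centred on the tube line, reaching 125 mm from the pin. I'll grasp it 104 mm from the pin, with the TCP at z = 0.031.

Emit:
{"name": "jog_arm", "arguments": {
  "motion": [
    [0.2,-20,0.5,0,0],
    [0.2,-30,0,10,0],
    [0.2,-18,0,30,0],
    [0.2,0,0,30,0],
    [0.2,0,0,30,0],
    [0.2,0,0,30,0],
    [0.2,0,0,25,0],
    [0.2,0,0,20,0],
    [0.2,0,0,0,0],
    [0.2,0,0,0,0]
  ]
}}

```text
time: 7.0
tool_pos: [0.4868, 0.0572, 0.0544]
tcp_rot: [-1.805, -2.565, 0.007]
wrist_force: [0.6, 0.2, 1.4]
width: 0.6
grip_force: 0.0
```

Run:
```python
from h import *
pin=np.array([.45383,.15589]);d=np.array([.33928,-.94068])
toolgo([*(pin+d*.104),.031])
```

```text
tool [0.48682788 0.0571871  0.05440682] yaw 109.71961243601497 z [-6.95215512e-03 -5.85722659e-04 -9.99975662e-01]
shift mm [7.27244427e-03 2.60514427e+00 2.33898333e+01]
```

Emit:
{"name": "jog_arm", "arguments": {
  "motion": [
    [0.2,0,2.5,0,0],
    [0.2,0,0,12,0],
    [0.2,0,0,11,0],
    [0.2,0,0,0,0],
    [0.2,0,0,0,0]
  ]
}}

```text
time: 7.42
tool_pos: [0.492, 0.0587, 0.0344]
tcp_rot: [-1.807, -2.569, 0.001]
wrist_force: [-0.2, 0.6, 0.6]
width: 0.604
grip_force: 0.0
```

Run:
```python
from h import *
pin=np.array([.45383,.15589]);d=np.array([.33928,-.94068])
toolgo([*(pin+d*.104),.031])
```

```text
tool [0.49204326 0.05871616 0.03438853] yaw 109.75458670169112 z [-4.99647870e-04 -4.12664698e-05 -9.99999874e-01]
shift mm [ 0.37102964 -2.97619602  3.39001834]
```

Emit:
{"name": "jog_arm", "arguments": {
  "motion": [
    [0.2,0,-2.8,3,0],
    [0.2,0,0,0,0],
    [0.2,0,0,0,0],
    [0.2,0,0,0,0]
  ]
}}

```text
time: 7.75
tool_pos: [0.4898, 0.0578, 0.0316]
tcp_rot: [1.807, 2.569, 0.001]
wrist_force: [-0.9, -0.1, 0.7]
width: 0.602
grip_force: 0.0
```

Emit:
{"name": "jog_arm", "arguments": {
  "motion": [
    [-1,0,0,0,0],
    [-1,0,0,0,0],
    [-1,0,0,0,0],
    [-1,0,0,0,0],
    [-1,0,0,0,0],
    [-1,0,0,0,0],
    [-1,0,0,0,0],
    [-1,0,0,0,0]
  ],
  "force": 25
}}

```text
time: 8.42
tool_pos: [0.4897, 0.0578, 0.0315]
tcp_rot: [1.807, 2.569, 0.0]
wrist_force: [0.0, -0.1, 2.5]
width: 0.17
grip_force: 29.3
```

Emit:
{"name": "jog_arm", "arguments": {
  "motion": [
    [-1,-3,0,-6,0],
    [-1,-2.5,0,-6.7,0],
    [-1,-2,0,-6.8,0],
    [-1,-2,0,-6.8,0],
    [-1,-1.3,0,-7,0],
    [-1,-1.1,0,-7,0],
    [-1,-0.6,0,-5,0],
    [-1,0,0,-5,0],
    [-1,0,0,0,0],
    [-1,0,0,0,0]
  ]
}}

```text
time: 9.25
tool_pos: [0.4945, 0.046, 0.0823]
tcp_rot: [1.807, 2.568, 0.002]
wrist_force: [0.1, 0.7, 0.2]
width: 0.17
grip_force: 26.8
```

Run:
```python
from h import *
im,W=cap('scene','s2');s=bot.read_state();print(s['wrist_force'],s['torque'])
im2,W=cap('wrist','w3')
a=cv2.resize(im[160:260,250:370],(480,400));b=cv2.resize(im2[150:350,200:360],(320,400))
cv2.imwrite('pics/s2c.png',np.hstack([a,b])[:,:,::-1])
```

```text
[-0.35914823  0.83159547  0.16053176] [-0.0516374  -0.01994709 -0.01453712]
```

View pics/s2c.png

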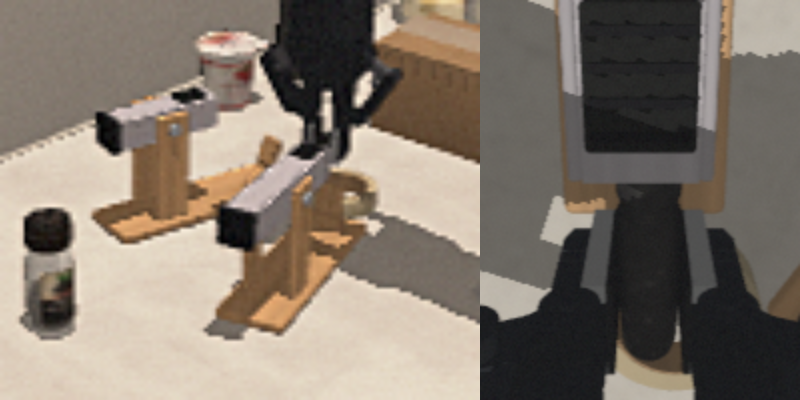

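Tube and marker are level, with the marker (crop 650,270) held between the pads. Next I draw it out.

Emit:
{"name": "jog_arm", "arguments": {
  "motion": [
    [-1,-5,0,0,0],
    [-1,-12,0,0,0],
    [-1,-18,0,0,0],
    [-1,-20,0,0,0],
    [-1,-20,0,0,0],
    [-1,-20,0,0,0],
    [-1,-20,0,0,0],
    [-1,-20,0,0,0],
    [-1,-12,0,0,0],
    [-1,-5,0,0,0]
  ]
}}

```text
time: 10.18
tool_pos: [0.5459, -0.0994, 0.0816]
tcp_rot: [1.81, 2.567, -0.0]
wrist_force: [-0.1, -0.0, -0.3]
width: 0.166
grip_force: 26.8
```

Emit:
{"name": "jog_arm", "arguments": {
  "motion": [
    [-1,0,0,0,0],
    [-1,0,0,-15,0],
    [-1,0,0,-30,0],
    [-1,0,0,-30,0],
    [-1,0,0,-20,0],
    [-1,0,0,0,0],
    [-1,0,0,0,0]
  ]
}}

```text
time: 10.77
tool_pos: [0.546, -0.0964, 0.1781]
tcp_rot: [1.805, 2.568, 0.002]
wrist_force: [0.4, 0.1, 0.1]
width: 0.173
grip_force: 26.8
```

Run:
```python
from h import *
im,W=cap('scene','s3');s=bot.read_state();print(s['width'],s['grip_force'])
im2,W=cap('wrist','w4')
R0=R.from_rotvec(s['tcp_rot']).as_matrix();L=(W-s['tool_pos'])@R0
m=(im2.max(2)<75)&(abs(L[...,1])<.015)&(L[...,0]>.012)&(L[...,0]<.14)&(L[...,2]<.06)&(L[...,2]>-.07)
for a in range(15,130,10):
    k=m&(abs(L[...,0]*1000-a)<4)
    if k.sum()>5:print(a,k.sum(),(np.median(L[k],0)*1000).round(1))
print((m.sum()),np.nanmax(L[...,0][m]))
toolgo([.460,-.242,.2])
a=cv2.resize(im[140:260,250:450],(480,400));b=cv2.resize(im2[150:350,200:360],(320,400))
cv2.imwrite('pics/s3c.png',np.hstack([a,b])[:,:,::-1])
```

```text
0.16840313524691927 26.83898538351059
15 1444 [ 16.1  -0.7 -55.1]
25 482 [ 25.3   0.7 -23.1]
35 568 [ 35.1   0.7 -24. ]
45 621 [ 45.1   0.7 -24.8]
55 683 [ 55.    0.7 -25.7]
65 763 [ 65.1   0.7 -26.5]
75 846 [ 75.    0.7 -27.4]
85 934 [ 84.9   0.7 -28.3]
95 1056 [ 95.1   0.8 -29.1]
105 808 [103.9   0.8 -29.5]
9889 0.10753852420774652
tool [ 0.54400613 -0.09623001  0.17528482] yaw 109.79312244209135 z [-2.16404569e-03  6.58374700e-04 -9.99997442e-01]
shift mm [-108.67801394 -128.44939829  -24.62929011]
```

View pics/s3c.png

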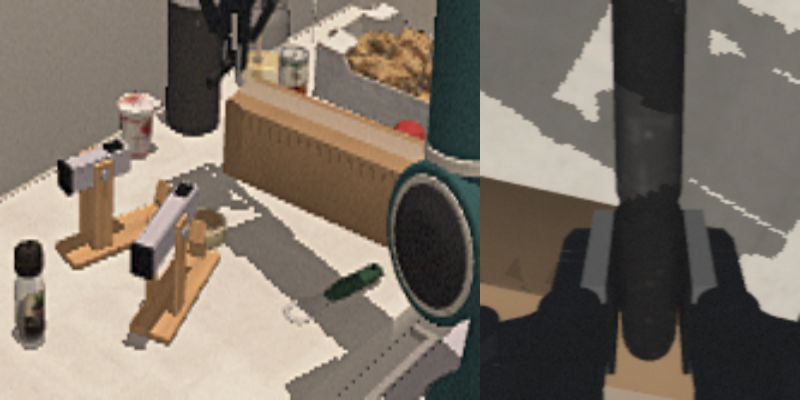

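The marker is free of the tube and held at its front end, spanning tool x from -24 to +107 mm with its rear about 5° high. Both tubes look undisturbed. Next I turn it to the box's length direction.

Emit:
{"name": "jog_arm", "arguments": {
  "motion": [
    [-1,0,0,0,4],
    [-1,0,0,0,7],
    [-1,0,0,0,7],
    [-1,0,0,0,7],
    [-1,0,0,0,7],
    [-1,0,0,0,7],
    [-1,0,0,0,7],
    [-1,0,0,0,7],
    [-1,0,0,0,7],
    [-1,0,0,0,7]
  ]
}}

```text
time: 11.7
tool_pos: [0.5434, -0.0964, 0.174]
tcp_rot: [-2.926, -1.136, 0.006]
wrist_force: [0.6, -0.5, 0.6]
width: 0.169
grip_force: 26.8
```

Emit:
{"name": "jog_arm", "arguments": {
  "motion": [
    [-1,0,0,0,7],
    [-1,0,0,0,7],
    [-1,0,0,0,7],
    [-1,0,0,0,7],
    [-1,0,0,0,6],
    [-1,0,0,0,2],
    [-1,0,0,0,0],
    [-1,0,0,0,0],
    [-1,0,0,0,0]
  ]
}}

```text
time: 12.45
tool_pos: [0.5443, -0.0967, 0.1753]
tcp_rot: [-3.135, -0.187, 0.003]
wrist_force: [-0.2, -0.5, -0.9]
width: 0.172
grip_force: 26.8
```

Run:
```python
from h import *
toolgo([.418,-.246,.175]);print(bot.read_state()['q'])
```

```text
tool [ 0.54431941 -0.09672988  0.17527301] yaw 6.8255435754132465 z [-2.26159118e-03  5.37303071e-04 -9.99997298e-01]
shift mm [-143.16345575  133.19997991    0.47848523]
[-2.20944719e-01  7.80720968e-02  1.92654719e+00  3.14977280e-05
  1.13929773e+00  1.23071107e+00]
```

Emit:
{"name": "jog_arm", "arguments": {
  "motion": [
    [-1,-8,8,0,0],
    [-1,-18,17,0,0],
    [-1,-20,18,0,0],
    [-1,-20,18,0,0],
    [-1,-20,18,0,0],
    [-1,-20,18,0,0],
    [-1,-20,18,0,0],
    [-1,-12,12,0,0],
    [-1,-5,6,0,0],
    [-1,0,0,0,0]
  ]
}}

```text
time: 13.28
tool_pos: [0.4176, -0.2473, 0.1766]
tcp_rot: [3.136, 0.181, -0.0]
wrist_force: [-0.2, -0.0, -0.4]
width: 0.168
grip_force: 26.8
```

Emit:
{"name": "jog_arm", "arguments": {
  "motion": [
    [-1,0,0,10,0],
    [-1,0,0,15,0],
    [-1,0,0,15,0],
    [-1,0,0,10,0],
    [-1,0,0,5,0],
    [-1,0,0,0,0],
    [-1,0,0,0,0],
    [-1,0,0,0,0]
  ]
}}

```text
time: 13.95
tool_pos: [0.4195, -0.2461, 0.1222]
tcp_rot: [3.135, 0.186, 0.001]
wrist_force: [0.7, -0.3, -0.1]
width: 0.167
grip_force: 26.8
```

Run:
```python
from h import *
im,W=cap('wrist','w5');toolgo([.418,-.246,.100])
m=(im[...,0]>im[...,2]*1.3)&(W[...,2]>.08)&(W[...,2]<.12)
print(m.sum(),np.percentile(W[m][:,2],[10,50,90]),cv2.minAreaRect((W[m][:,:2]*1000).astype(np.float32)))
```

```text
tool [ 0.41962492 -0.24623273  0.12247551] yaw 6.771968883612117 z [ 1.47426353e-03 -9.44883404e-04 -9.99998467e-01]
shift mm [-1.61654219 -0.44770424 22.47286121]
31998 [0.09723937 0.09807921 0.0989175 ] ((436.17388916015625, -242.91256713867188), (230.0017547607422, 106.67056274414062), 5.834089756011963)
```

View pics/w5.png

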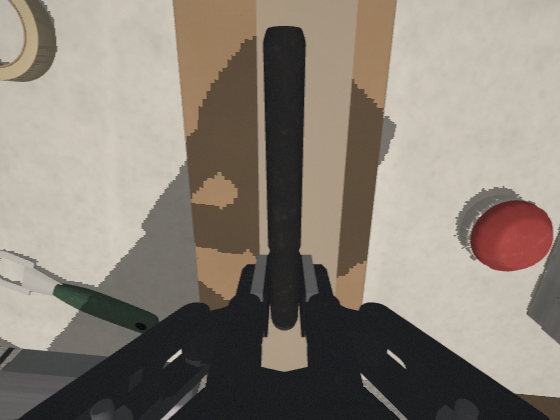

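The marker lies over the middle of the box top, along its length (rows 30–325 at column 285). Now I lower and release it.

Emit:
{"name": "jog_arm", "arguments": {
  "motion": [
    [-1,0,0,8,0],
    [-1,0,0,7,0],
    [-1,0,0,4,0],
    [-1,0,0,1,0],
    [-1,0,0,0,0],
    [-1,0,0,0,0],
    [-1,0,0,0,0]
  ]
}}

```text
time: 14.58
tool_pos: [0.4189, -0.2461, 0.1018]
tcp_rot: [3.136, 0.185, 0.0]
wrist_force: [-0.1, -0.2, -0.1]
width: 0.166
grip_force: 26.8
```

Emit:
{"name": "jog_arm", "arguments": {
  "motion": [
    [-1,0,0,1.5,0],
    [-1,0,0,1,0],
    [-1,0,0,1,0],
    [-1,0,0,0,0],
    [-1,0,0,0,0]
  ],
  "force": 20
}}

```text
time: 15.0
tool_pos: [0.419, -0.2461, 0.0993]
tcp_rot: [3.136, 0.185, 0.0]
wrist_force: [-2.8, 1.0, 7.8]
width: 0.167
grip_force: 31.4
```

Emit:
{"name": "jog_arm", "arguments": {
  "motion": [
    [-1,0,0,-1,0],
    [-0.5,0,0,0,0],
    [-0.3,0,0,0,0],
    [-0.2,0,0,0,0],
    [-0.1,0,0,0,0],
    [0,0,0,0,0],
    [0.1,0,0,0,0],
    [0.1,0,0,0,0]
  ]
}}

```text
time: 15.67
tool_pos: [0.4187, -0.2459, 0.099]
tcp_rot: [-3.136, -0.185, 0.0]
wrist_force: [1.2, -0.3, -0.1]
width: 0.552
grip_force: 0.0
```

Emit:
{"name": "jog_arm", "arguments": {
  "motion": [
    [0.2,0,0,-5,0],
    [0.2,0,0,-15,0],
    [0.2,0,0,-30,0],
    [0.2,0,0,-30,0],
    [0.2,0,0,-30,0],
    [0.2,0,0,-20,0],
    [0.2,0,0,0,0],
    [0.2,0,0,0,0]
  ]
}}

```text
time: 16.33
tool_pos: [0.4198, -0.2466, 0.2311]
tcp_rot: [3.134, 0.185, 0.005]
wrist_force: [-0.5, 0.0, -0.6]
width: 0.598
grip_force: 0.0
```

Run:
```python
from h import *
im,W=cap('wrist','w6');t,_=cap('top','t6');
m=(im.max(2)<75)&(W[...,2]>.103)&(W[...,2]<.14)&(abs(W[...,0]-.46)<.1)&(abs(W[...,1]+.242)<.05)
print(m.sum(),np.percentile(W[m][:,2],[5,50,95]),cv2.minAreaRect((W[m][:,:2]*1000).astype(np.float32)))
b=cv2.resize(t[165:285,265:425],(480,360));a=cv2.resize(im,(480,360))[:,80:400]
cv2.imwrite('pics/s6c.png',np.hstack([a,b])[:,:,::-1])
```

```text
2435 [0.10860854 0.11194165 0.11370799] ((462.93341064453125, -240.99081420898438), (130.6774444580078, 13.930384635925293), 7.111330509185791)
```

View pics/s6c.png

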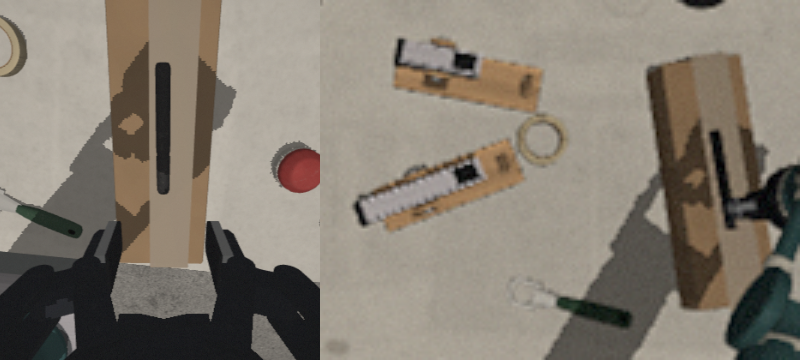

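The marker lies flat, its top about 14 mm above the box top and centred on it. The short tube is unchanged and the gripper is clear.

```bash
python3 -c "
from workcell import bot
print(bot.finish_job())"
```

```text
the job is handed in; nothing more can be done
None
```

The marker was drawn out of the tipped long tube and now lies flat in the middle of the brown box's top; the short tube was left as it was, and the job was handed in after about 16 s of robot time.

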